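Kit out two control-panel mock-ups

ROBOT

A 6-joint arm with a two-finger parallel gripper is mounted at the origin on the work surface. World frame = base frame: x ahead of the robot, y to its left, z up, the work surface at z = 0. Lengths are in m, angles in degrees, forces in N, time in s.
With the tool pointing down it reaches from about 0.325 to 0.85 m from the base axis. Payload 15.5 kg.
Tool frame: the origin (TCP) lies at the very end of the fingers, on their centre line; the grasp point (between the pads) lies arm.grip_depth behind it (arm.grip_depth is the distance from the TCP to the grasp point, in m); z points along the fingers, y is the line along which they close (so a half turn about z gives the same grasp; the last joint's range is limited). The gripper opens to 91 mm and grips with 3 to 60 N. Pads are 32 mm wide; open, the fingers measure 118 mm over their backs; the gripper's body (76 mm by 178 mm) begins 60 mm behind the grasp point.
Start: joints at [68.726, 28.281, 77.091, -0, 74.628, -5.472], TCP at [0.17, 0.601, 0.214] pointing down, gripper open.
Joint ranges: [-166.48, 166.48], [-47.26, 123.95], [12.59, 153.08], [-70.14, 250.14], [6.76, 159.57], [-176.63, 176.63]. Speed limits (degrees/s): [108.29, 108.29, 147.25, 172.46, 172.46, 172.46].

INTERFACE

Orientations are given as a 3x3 rotation matrix whose columns are the frame's x, y, z axes.
In Python, from rig import arm gives the robot as it stands. Calls block until the motion is done:
- arm.move_to(position, orientation): joint-space move of the TCP to a pose.
- arm.move_l(position, orientation=None, feed=0.15): straight line of the TCP; orientation=None keeps the orientation; feed is the mean speed in m/s.
- arm.move_joints(angles): joint-space move.
- arm.grip(opening): finger opening in m; the grip force is fixed at half the most; returns when the fingers have stopped.
- arm.sleep(seconds).
- arm.solve_ik(position, orientation): joint angles nearest the present ones, or None.
- arm.snapshot(name): name is "scene" or "top" or "wrist"; returns the picture (420x560x3 uint8, red, green, blue); there is no depth.
- arm.get_calibration(name): a dict with "intrinsics" (3x3 intrinsics, pixels), "k1" (the pictures are not rectified: a ray, as slopes to the right and down, at radius r is drawn at 1 + k1 r^2 times it, then the intrinsics apply), "cam_to_world" (4x4, takes a point from camera to world coordinates). Camera axes: x right, y down, z forward; pixel columns grow to the right and rows downward; lengths in m; the calibration is good to about 2 mm. A picture is of the moment at which its call begins: read the wrist's pose just before it. get_calibration takes no time and is no camera call; for the wrist camera it gives the pose at the moment of the call.
A pose or a line that the arm cannot do raises arm.Unreachable and nothing moves.
- arm.sign_off(): hands the job in; it is judged then, once.
Readings, each from a call of its own:
- arm.current_t(): time.
- arm.current_joint_positions(): joint angles.
- arm.current_dq(): joint speeds.
- arm.current_tau(): joint torques, N m.
- arm.current_ee_pos(): TCP position.
- arm.current_tool_rot(): TCP orientation.
- arm.current_force(): force on the tool from outside, world axes, zero at the start.
- arm.current_torque(): the same for the moment, N m.
- arm.current_width(): finger opening in m.
- arm.current_grasp_force(): force on a finger pad.
Only numpy, scipy, OpenCV 4.12 (cv2) and the standard library are available. Lean on these libraries where they do the work, as an engineer would, in place of code of your own. Each camera call takes 0.05 s, during which the arm holds its last target. There are 200 camera calls.

TASK

Make up the two foam control-panel mock-ups from the row of loose knobs and buttons: the blue panel gets the large white dial in its large round recess, the orange knob in its small round recess and the yellow button in its square recess; the grey panel gets the beech knob in its round recess and the green button in its square recess. Every piece must stand upright, sitting flat on the floor of its recess. Leave the spare purple knob and the spare red button standing where they are.

Things in the scene. Friction and masses are not known exactly. Their poses are not given: they have to be found in the camera images.
- blue_panel: Mock-up front panel of light-blue foam, fixed to the table: flat slab 96 mm (its x) by 230 mm (its y) by 25 mm thick, turned up to about 17 degrees. Its top has three recesses in a row along y, each 7 mm deep (recess floor 18 mm above the table), all on x = 0: square 46 x 46 mm at y = -75 mm, large round 66 mm diameter at y = 0, small round 48 mm diameter at y = +75 mm. Origin: centre of its underside, at table height; z up.
- grey_panel: Mock-up front panel of warm-grey foam, fixed to the table: flat slab 96 mm (its x) by 150 mm (its y) by 25 mm thick, turned up to about 17 degrees. Its top has two recesses, each 7 mm deep (recess floor 18 mm above the table), both on x = 0: small round 48 mm diameter at y = -38 mm, square 46 x 46 mm at y = +38 mm. Origin: centre of its underside, at table height; z up.
- white_dial: Large white plastic dial: upright cylinder, 48 mm diameter, 36 mm tall, with a dark pointer line on top; loose. Origin: centre of its underside; z up along its axis.
- orange_knob: Slim orange plastic knob: upright cylinder, 30 mm diameter, 42 mm tall, with a short pointer line on top; loose. Origin: centre of its underside; z up along its axis.
- beech_knob: Slim pale-wood (beech) knob: upright cylinder, 30 mm diameter, 42 mm tall, with a short pointer line on top; loose. Origin: centre of its underside; z up along its axis.
- purple_knob: Slim purple plastic knob, a spare that stays where it is: upright cylinder, 30 mm diameter, 42 mm tall, with a short pointer line on top; loose. Origin: centre of its underside; z up along its axis.
- yellow_button: Yellow push-button cap: upright square block with flat top, 30 x 30 mm in plan and 42 mm tall, loose, turned up to about 30 degrees either way from square to the table. Origin: centre of its underside; x and y square to its side faces, z up.
- green_button: Green push-button cap: upright square block with flat top, 30 x 30 mm in plan and 42 mm tall, loose, turned up to about 30 degrees either way from square to the table. Origin: centre of its underside; x and y square to its side faces, z up.
- red_button: Red push-button cap, a spare that stays where it is: upright square block with flat top, 30 x 30 mm in plan and 42 mm tall, loose, turned up to about 30 degrees either way from square to the table. Origin: centre of its underside; x and y square to its side faces, z up.

How it is judged:
By the outcome, as a careful person would: the job done as asked, in the order asked, and still so for the second after the job is handed in, with the robot touching nothing.
It also fails if it takes over 122 s, if anything falls off the work surface, if the arm or the gripper's body presses on something with over 40 N, if the wrist force passes 120 N, or if a joint passes its speed limit or range.

## Working session

There is one attempt and no reset: what is moved stays moved. The work goes in short steps, each a Python script; the robot and the scene stay as the last script left them, time stands still between calls to the robot, and variables do not carry over. Pictures are saved under pics/ and viewed, at most 14 in all, crops included, and the job is handed in when it is done.

```bash
mkdir -p pics; ls; python3 - <<'E'
from rig import arm
import cv2,numpy as np
for n in("top","scene"):
    im=arm.snapshot(n); cv2.imwrite(f"pics/{n}0.png",im[:,:,::-1])
    c=arm.get_calibration(n); print(n,c)
print(arm.grip_depth,arm.current_t(),arm.current_tool_rot())
E
```

```text
pics
top {'intrinsics': array([[522.9741541 ,   0.        , 282.50944993],
       [  0.        , 522.9741541 , 204.08003727],
       [  0.        ,   0.        ,   1.        ]]), 'k1': -0.049709170804674255, 'cam_to_world': array([[-0.00519493, -0.99751829,  0.07021596,  0.46101788],
       [-0.99997815,  0.00489499, -0.00444305,  0.01136873],
       [ 0.00408832, -0.0702375 , -0.99752192,  1.15656519],
       [ 0.        ,  0.        ,  0.        ,  1.        ]])}
scene {'intrinsics': array([[398.42867508,   0.        , 278.63028638],
       [  0.        , 398.42867508, 211.40460519],
       [  0.        ,   0.        ,   1.        ]]), 'k1': -0.03130166107611459, 'cam_to_world': array([[ 1.62801748e-01,  6.14566484e-01, -7.71883170e-01,
         1.13729021e+00],
       [ 9.86658759e-01, -1.01174664e-01,  1.27546780e-01,
        -1.06049811e-01],
       [ 2.90955202e-04, -7.82350129e-01, -6.22838817e-01,
         5.12571632e-01],
       [ 0.00000000e+00,  0.00000000e+00,  0.00000000e+00,
         1.00000000e+00]])}
0.0188 0.1 [[-9.62212562e-01  2.72299170e-01 -3.84448997e-04]
 [ 2.72299421e-01  9.62212069e-01 -9.79468346e-04]
 [ 1.03213048e-04 -1.04714199e-03 -9.99999446e-01]]
```

View pics/top0.png

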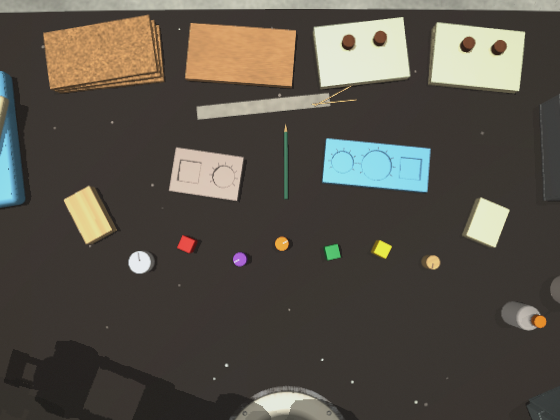

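View pics/scene0.png

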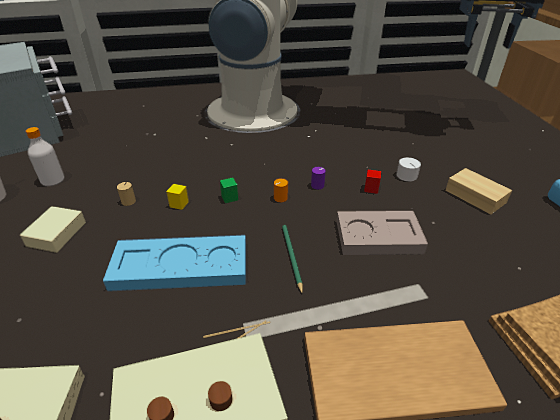

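The top view shows, as (column, row): white (140,262), red (187,244), purple (240,259), orange (282,243), green (333,252), yellow (382,249) and beech (433,262). The blue panel is at about (377,165) and the grey panel at (207,174). I'll fit the known solids to their silhouettes.

```bash
cat > h.py <<'E'
from rig import arm
import cv2,numpy as np
from scipy.optimize import minimize
def project(c,P):
    T=np.linalg.inv(c["cam_to_world"]); p=P@T[:3,:3].T+T[:3,3]; s=p[:,:2]/p[:,2:]
    s=s*(1+c["k1"]*(s**2).sum(1,keepdims=True)); K=c["intrinsics"]
    return s*[K[0,0],K[1,1]]+K[:2,2]
def unproject(c,uv,z):
    K=c["intrinsics"]; q=(np.array(uv,float)-K[:2,2])/[K[0,0],K[1,1]]; s=q.copy()
    for _ in range(10): s=q/(1+c["k1"]*(s@s))
    T=c["cam_to_world"]; d=T[:3,:3]@[s[0],s[1],1]; return T[:3,3]+d*(z-T[2,3])/d[2]
def solid(shape,x,y,a):
    if shape[0]=="cyl":
        t=np.linspace(0,2*np.pi,40,endpoint=False); b=np.c_[np.cos(t),np.sin(t)]*shape[1]/2
    else: b=np.array([[1,1],[-1,1],[-1,-1],[1,-1]])*[shape[1]/2,shape[2]/2]
    r=np.array([[np.cos(a),-np.sin(a)],[np.sin(a),np.cos(a)]]); b=b@r.T+[x,y]
    return np.r_[np.c_[b,0*b[:,0]],np.c_[b,0*b[:,0]+shape[-1]]]
DIAL=("cyl",.048,.036);KNOB=("cyl",.03,.042);BTN=("box",.03,.03,.042)
BLUE=("box",.096,.23,.025);GREY=("box",.096,.15,.025)
def fit(im,c,uv,shape,half,S=6,thr=None,z0=None):
    """fit pose (x,y,yaw deg) of a solid to its silhouette near uv; also mismatch fraction"""
    g=im.max(2); u0,v0=[int(max(0,round(k)-half)) for k in uv]
    crop=g[v0:v0+2*half,u0:u0+2*half]
    big=cv2.resize(crop,None,fx=S,fy=S,interpolation=cv2.INTER_CUBIC)
    if thr is None: thr=cv2.threshold(big,0,255,cv2.THRESH_OTSU)[0]
    m=(big>thr).astype(np.uint8); _,L=cv2.connectedComponents(m)
    l=L[int((uv[1]-v0+.5)*S),int((uv[0]-u0+.5)*S)]; m=(L==l).astype(np.uint8)
    cs=cv2.findContours(m,0,1)[0]; cv2.drawContours(m,cs,-1,1,-1)
    def cost(p):
        q=(project(c,solid(shape,p[0],p[1],p[2]))-[u0,v0]+.5)*S-.5
        r=np.zeros_like(m); hull=cv2.convexHull(q.astype(np.float32))
        cv2.fillConvexPoly(r,np.round(hull*16).astype(np.int32),1,shift=4)
        return (r^m).sum()/m.sum()
    x,y,_=unproject(c,uv,shape[-1]/2); best=None
    for a in ([0] if shape[0]=="cyl" else np.radians([-24,-8,8,24])):
        s=np.array([[x,y,a],[x+.006,y,a],[x,y+.006,a],[x,y,a+.15]])
        o=minimize(cost,s[0],method="Nelder-Mead",options=dict(initial_simplex=s,xatol=1e-5,fatol=1e-5))
        o=minimize(cost,o.x,method="Nelder-Mead",options=dict(initial_simplex=s-s[0]+o.x,xatol=1e-5,fatol=1e-5))
        if best is None or o.fun<best.fun: best=o
    return np.r_[best.x[:2],np.degrees(best.x[2]),best.fun,thr]
SEED=dict(white=((140,265),DIAL,16),orange=((282,244),KNOB,14),yellow=((382,249),BTN,16),beech=((433,263),KNOB,14),
 green=((333,252),BTN,16),red=((187,244),BTN,16),purple=((240,259),KNOB,14),blue=((377,150),BLUE,62),grey=((203,183),GREY,45))
E
python3 - <<'E'
from h import *
np.set_printoptions(precision=4,suppress=True)
im=arm.snapshot("top");c=arm.get_calibration("top")
for n,(uv,s,h) in SEED.items(): print(n,fit(im,c,uv,s,h))
w=arm.get_calibration("wrist");R=arm.current_tool_rot();T=w["cam_to_world"]
print(w["intrinsics"],R.T@(T[:3,3]-arm.current_ee_pos()),R.T@T[:3,:3])
E
```

```text
white [  0.4176   0.3143   0.931    0.2283 146.    ]
orange [  0.4559   0.0091   2.745    0.0448 141.    ]
yellow [  0.4423  -0.2087 -23.4895   0.2722 143.    ]
beech [  0.4142  -0.314  -11.1884   0.4814 139.    ]
green [  0.4374  -0.0994   6.7489   0.2472 122.    ]
red [  0.4558   0.2152 -18.1993   0.3181 140.    ]
purple [  0.423    0.0996   1.5718   0.2091 132.    ]
blue [  0.6272  -0.2004  -5.7343   0.0267 144.    ]
grey [  0.6089   0.1737  -8.8062   0.028  135.    ]
[[294.6791   0.     276.6122]
 [  0.     294.6791 212.7249]
 [  0.       0.       1.    ]] [ 0.0824  0.0008 -0.1706] [[-0.0013 -0.9567 -0.2912]
 [ 1.     -0.0011 -0.0008]
 [ 0.0004 -0.2912  0.9567]]
```

```bash
python3 - <<'E'
from h import *
np.set_printoptions(precision=4,suppress=True)
im=arm.snapshot("top");c=arm.get_calibration("top")
for n,(uv,s,h) in SEED.items():
    if h<20:
        for t in(70,95): print(n,fit(im,c,uv,s,h,thr=t))
big=np.hstack([cv2.resize(im[v-14:v+14,u-14:u+14],None,fx=7,fy=7,interpolation=cv2.INTER_NEAREST) for u,v in [SEED[k][0] for k in("white","yellow","beech","green")]])
cv2.imwrite("pics/crops.png",big[:,:,::-1])
E
```

```text
white [ 0.4173  0.3153  4.1676  0.0427 70.    ]
white [ 0.417   0.3165 -3.6238  0.1286 95.    ]
orange [ 0.4555  0.0093 11.5796  0.1051 70.    ]
orange [ 0.4559  0.0094  2.6369  0.0492 95.    ]
yellow [  0.4428  -0.2067 -29.7315   0.069   70.    ]
yellow [  0.4429  -0.207  -27.0102   0.0322  95.    ]
beech [ 0.414  -0.3148  2.3324  0.0648 70.    ]
beech [  0.4139  -0.3155 -11.0239   0.3197  95.    ]
green [ 0.4372 -0.0994 12.4039  0.0971 70.    ]
green [ 0.4371 -0.0991 10.9159  0.1593 95.    ]
red [ 0.4553  0.2149 65.4824  0.038  70.    ]
red [  0.4559   0.216  -22.7151   0.1799  95.    ]
purple [ 0.4229  0.0999  2.4756  0.0881 70.    ]
purple [ 0.423   0.0995  4.5086  0.1155 95.    ]
```

View pics/crops.png

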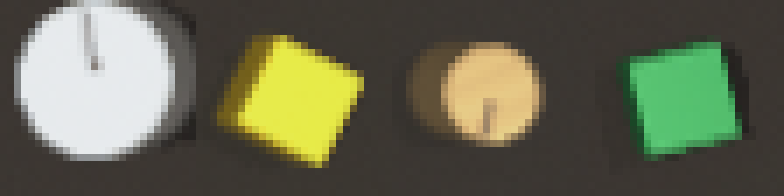

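```bash
cat >> h.py <<'E'
POSE=dict(white=(.4173,.3153,0),orange=(.4559,.0093,0),yellow=(.4429,-.2070,-27),beech=(.4140,-.3148,0),green=(.4372,-.0992,11.5))
PAN=dict(blue=(.6272,-.2004,-5.73),grey=(.6089,.1737,-8.81))
def down(t):
    t=np.radians(t);s,c=np.sin(t),np.cos(t); return np.array([[c,s,0],[s,-c,0],[0,0,-1.]])
TIP=.013; UP=.15
def pick(n,wide):
    x,y,a=POSE[n]; R=down(90+a); arm.grip(wide)
    arm.move_to([x,y,UP],R); arm.move_l([x,y,TIP],feed=.12); arm.grip(0.01)
    w,f=arm.current_width(),arm.current_grasp_force()
    arm.move_l([x,y,UP],feed=.2); print(n,"width",w,"force",f,"after lift",arm.current_width(),"t",arm.current_t())
def place(pan,dy,wide):
    X,Y,a=PAN[pan]; r=np.radians(a); x,y=X-np.sin(r)*dy,Y+np.cos(r)*dy
    arm.move_to([x,y,UP],down(90+a)); arm.sleep(.2); f0=arm.current_force()[2]
    z=.018+TIP+.0015; arm.move_l([x,y,z],feed=.1)
    while z>.018+TIP-.0015 and abs(arm.current_force()[2]-f0)<2.5: z-=.0005; arm.move_l([x,y,z],feed=.02)
    print("placed at",x,y,"z err mm",(z-.018-TIP)*1e3,"dF",arm.current_force()[2]-f0)
    arm.grip(wide); arm.move_l([x,y,UP],feed=.2); print("t",arm.current_t())
E
python3 - <<'E'
from h import *
np.set_printoptions(precision=4,suppress=True)
x,y,a=POSE["white"]; arm.grip(.072); arm.move_to([x,y,.2],down(90))
c=arm.get_calibration("wrist"); im=arm.snapshot("wrist")
q=cv2.convexHull(project(c,solid(DIAL,x,y,0)).astype(np.float32)).astype(np.int32)
o=im.copy(); cv2.polylines(o,[q],True,(255,0,0),1); cv2.imwrite("pics/w0.png",o[:,:,::-1]); print(arm.current_t())
E
```

```text
2.1583
```

View pics/w0.png

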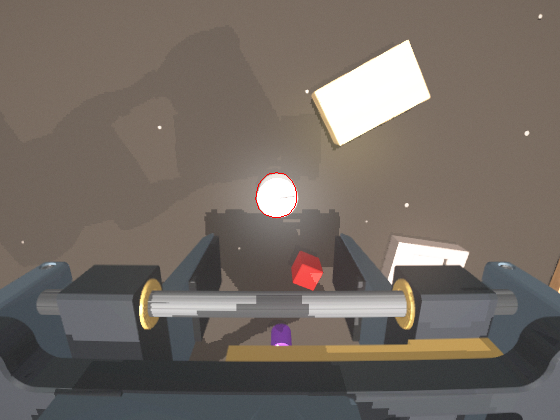

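The wrist view has the dial at (276,195), and the predicted outline lies right on it. I'll pick and place the dial.

```bash
python3 - <<'E'
from h import *
pick("white",.072); place("blue",0,.072)
X,Y,a=PAN["blue"]; arm.move_to([X,Y-.06,.25],down(90))
cv2.imwrite("pics/w1.png",arm.snapshot("wrist")[:,:,::-1])
E
```

```text
white width 0.047128601003915735 force 30.001004906371236 after lift 0.047012872113734 t 5.3167
placed at 0.6272 -0.2004 z err mm 1.734723475976807e-15 dF 4.865672884163587
t 10.9083
```

View pics/w1.png

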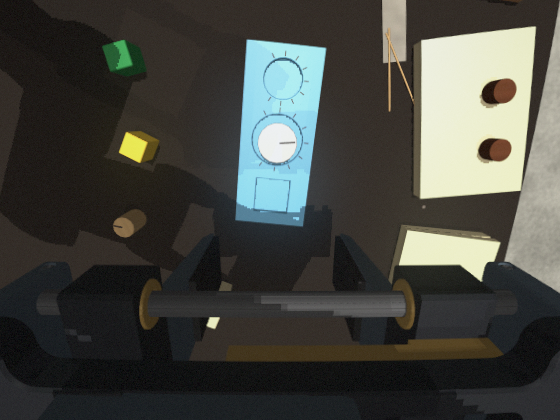

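The dial sits centred in the large recess at (278,143), and its upright contact came at the floor height. I'll continue in order: orange, yellow, beech, green.

```bash
python3 - <<'E'
from h import *
pick("orange",.055); place("blue",.075,.055)
pick("yellow",.06); place("blue",-.075,.055)
E
```

```text
orange width 0.029429078889165197 force 30.00118540956464 after lift 0.029145102180181834 t 15.875
placed at 0.6346880559487535 -0.1257747427601865 z err mm 1.734723475976807e-15 dF 4.0094630099094175
t 20.375
yellow width 0.030036456171513244 force 30.00066876411438 after lift 0.02970007119275074 t 24.2167
placed at 0.6197119440512464 -0.2750252572398135 z err mm 1.734723475976807e-15 dF 3.6313387842964677
t 28.5917
```

```bash
python3 - <<'E'
from h import *
pick("beech",.055); place("grey",-.038,.055)
pick("green",.06); place("grey",.038,.055)
X,Y,a=PAN["grey"]; arm.move_to([X,Y-.06,.25],down(90)); arm.sleep(.3)
a=arm.snapshot("wrist")[:300]
arm.move_to([.45,.35,.3],down(90)); arm.sleep(.3)
t=cv2.resize(arm.snapshot("top")[120:290,110:460],None,fx=1.6,fy=1.6,interpolation=cv2.INTER_CUBIC)
cv2.imwrite("pics/end.png",np.vstack([a,t])[:,:,::-1])
s=arm.snapshot("scene")[140:310,80:450]; cv2.imwrite("pics/ends.png",cv2.resize(s,None,fx=2.1,fy=2.1,interpolation=cv2.INTER_CUBIC)[:,:,::-1])
E
```

```text
beech width 0.029369863136006143 force 30.000941259786487 after lift 0.029204619124353393 t 32.3
placed at 0.6030799841309571 0.13614833671747562 z err mm 1.734723475976807e-15 dF 6.489008906219011
t 37.6833
green width 0.029658923472415423 force 30.000867247581482 after lift 0.02984548972124928 t 41.7917
placed at 0.6147200158690429 0.21125166328252437 z err mm 1.734723475976807e-15 dF 4.442991035867401
t 46.725
```

View pics/end.png

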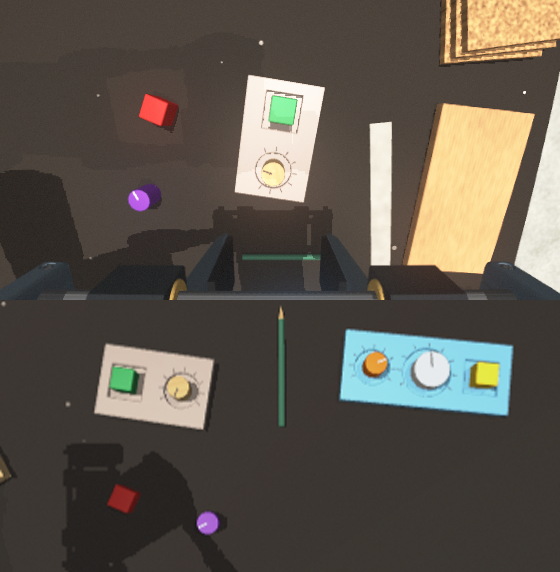

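View pics/ends.png

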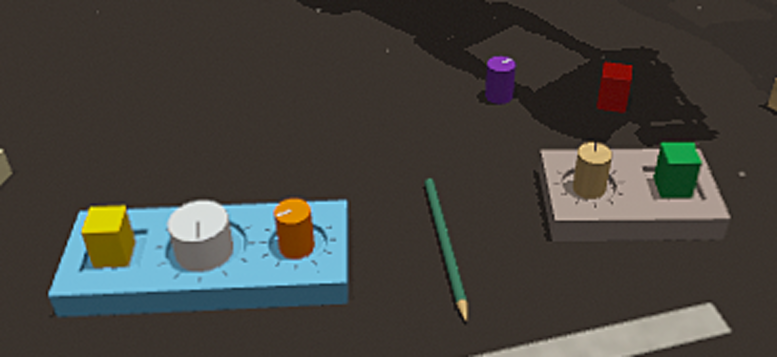

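In the top, wrist and scene views all five pieces stand upright in their recesses. The spare purple knob and red button are still in place.

```bash
python3 -c "
from rig import arm
print(arm.current_t(),arm.sign_off())"
```

```text
the job is handed in; nothing more can be done
49.2083 None
```

The job is handed in at 49.2 s: all five pieces stand upright in their recesses on the blue and grey panels, placed in the order asked, and the spare purple knob and red button were left where they stood.

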